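# Up-end the blue column against the stop

## Robot

A 6-joint arm with a two-finger parallel gripper is mounted at the origin on the work surface. World frame = base frame: x ahead of the robot, y to its left, z up, the work surface at z = 0. Lengths are in m, angles in rad, forces in N, time in s.
With the tool pointing down it reaches from about 0.375 to 0.925 m from the base axis. Payload 5.7 kg.
Tool frame: the origin (TCP) lies midway between the tips of the shut fingers; the grasp point (between the pads) lies 19 mm behind it; z points along the fingers, y is the line along which they close (so a half turn about z gives the same grasp; the last joint's range is limited). The gripper opens to 88 mm and grips with 3 to 60 N. Pads are 20 mm wide; open, the fingers measure 115 mm over their backs; the gripper's body (75 mm by 178 mm) begins 61 mm behind the grasp point.
Start: joints at [1.084, 0.359, 1.51, -0, 1.272, -0.115], TCP at [0.218, 0.559, 0.223] pointing down, gripper open.
Joint ranges: [-2.97, 2.97], [-1.01, 2.36], [0.21, 2.38], [-0.96, 4.11], [0.2, 2.71], [-2.98, 2.98]. Speed limits (rad/s): [2.39, 2.39, 3.14, 3.14, 3.14, 3.14].

## Interface

Orientations are given as a unit quaternion [x, y, z, w].
In Python, from bench import move_ptp, servo_line, goto_joints, move_gripper, sleep, inverse_kinematics, capture, PlanningError, close_job, spot_in, silhouettes, current_clock, current_joint_pos, current_qvel, current_joint_torque, current_position, current_orientation, current_force, current_torque, current_finger_gap, current_grip_force gives the robot as it stands. Calls block until the motion is done:
- move_ptp(position, orientation): joint-space move of the TCP to a pose.
- servo_line(position, orientation=None, rate=0.15, contact_N=None): straight line of the TCP; orientation=None keeps the orientation; rate is the mean speed in m/s. With contact_N (N) it stops when the force on the tool has changed by that much, and returns True; else False.
- goto_joints(angles): joint-space move.
- move_gripper(opening): finger opening in m; the grip force is fixed at half the most; returns when the fingers have stopped.
- sleep(seconds).
- inverse_kinematics(position, orientation): joint angles nearest the present ones, or None.
- capture(name): name is "scene" or "top"; returns a dict with "image" (480x640x3 uint8, blue, green, red), "range_z" (480x640 float32, m along the optical axis (not along the pixel's ray), 0 where there is no reading), "intrinsics" (3x3 intrinsics, pixels), "R" (3x3) and "t" (3): a world point X has camera coordinates R X + t. Camera axes: x right, y down, z forward; pixel columns grow to the right and rows downward; lengths in m; the calibration is good to about 2 mm. A picture is of the moment at which its call begins.
A pose or a line that the arm cannot do raises PlanningError and nothing moves.
- close_job(): hands the job in; it is judged then, once.
Trained networks look in the newest picture that a camera, given by its name, has taken for a name from the list of things; names that differ only in an ending like _2 or _b are one class to them, and where a whole thing is asked for, a point or a joint stands for the part that bears it (a point fixed in the world has none). Each returns a list of dicts, best first, with "conf" (0 to 1); they miss things now and then, are a little off and sometimes report something else, mostly with a low value. They report only what shows in the picture. A call takes as long as a camera call. They do not tell look-alikes from the thing itself.
- spot_in(camera, query): "xy" ([column, row] in pixels, amid what is visible of it).
- silhouettes(camera, query): "region" (480x640 bool, what is visible of it) and "xy" ([column, row] in pixels, amid what is visible of it).
Readings, each from a call of its own:
- current_clock(): time.
- current_joint_pos(): joint angles.
- current_qvel(): joint speeds.
- current_joint_torque(): joint torques, N m.
- current_position(): TCP position.
- current_orientation(): TCP orientation.
- current_force(): force on the tool from outside, world axes, zero at the start.
- current_torque(): the same for the moment, N m.
- current_finger_gap(): finger opening in m.
- current_grip_force(): force on a finger pad.
Only numpy, scipy, OpenCV 4.12 (cv2) and the standard library are available. Lean on these libraries where they do the work, as an engineer would, in place of code of your own. Each camera call takes 0.05 s, during which the arm holds its last target. There are 200 camera calls.

## Task

Stand the blue column upright on the dark plate: slide it along the plate until its foot, the end facing the yellow stop, butts against the stop, then tip it up about that end by raising the other, keeping the foot down on the plate the whole time. Leave it standing on its foot close against the yellow stop, let go of it, and leave the grey column lying where it is.

Things in the scene. Friction and masses are not known exactly. Their poses are not given: they have to be found in the camera images.
- blue_column: The column to raise: blue closed tube, diameter 44 mm, length 150 mm, about 0.5 kg, a 22 mm aluminium band near the foot, a thin aluminium ring at the top end. It lies on the plate, free to roll, square to the stop within 9 degrees, foot 10 to 45 mm short of it. Origin: middle of its axis; x runs along the tube from foot to top. Held lightly (below 10 N) across the tube, it swivels between the fingers.
- blue_foot (a point): Centre of the blue column's foot face (the banded end, the one towards the stop), 75 mm from the middle; the opposite end is the one to raise.
- grey_column: A bystander of the same shape and size, grey instead of blue, lying beside the blue one on the same plate (about 170 mm between their axes, on either side). Same origin and axes. Leave it alone.
- fixture: Fixed dark steel plate, 280 x 360 mm, 12 mm thick, with a fixed yellow stop bar across it, its flat face 320 mm long and 52 mm high above the plate. Origin: under the middle of that face, at bench level (plate top at z = 12 mm); x points level from the lying columns into the stop (face in the plane x = 0), y runs along the face. Flush against it, a standing column's axis is at x = -22 mm.
Mind the look-alikes: they are no part of the job. Of the things like the blue_column, leave any that is red or turquoise; of the rest the larger one is meant.

How it is judged:
By the outcome, as a careful person would: the job done as asked, in the order asked, and still so for the second after the job is handed in, with the robot touching nothing.
It also fails if it takes over 45 s, if anything falls off the work surface, if the arm or the gripper's body presses on something with over 40 N, if the wrist force passes 120 N, or if a joint passes its speed limit or range.

## Working session

There is one attempt and no reset: what is moved stays moved. The work goes in short steps, each a Python script; the robot and the scene stay as the last script left them, time stands still between calls to the robot, and variables do not carry over. Pictures are saved under pics/ and viewed, at most 10 in all, crops included, and the job is handed in when it is done.

```bash
mkdir -p pics
python3 - <<'E'
from bench import *
import cv2,numpy as np
ims=[]
for c in("scene","top"):
    d=capture(c); np.savez(f"/tmp/{c}.npz",**d); ims.append(d["image"])
    print(c,d["intrinsics"].tolist(),np.round(-d["R"].T@d["t"],3))
    for q in("blue_column","grey_column","fixture","blue_foot"):
        for s in silhouettes(c,q)[:6]:
            r=s["region"]; z=d["range_z"]; v,u=np.nonzero(r&(z>0)); zz=z[v,u]
            P=(np.linalg.inv(d["intrinsics"])@np.c_[u,v,np.ones(len(u))].T*zz).T
            W=(P-d["t"])@d["R"]
            print(c,q,round(s["conf"],2),np.round(s["xy"]),r.sum(),np.round(np.median(W,0),3),np.round(W.max(0)-W.min(0),3),d["image"][r].mean(0).round())
cv2.imwrite("pics/a.png",cv2.resize(ims[0],(640,480))); cv2.imwrite("pics/b.png",ims[1])
print(current_clock())
E
```

```text
scene [[617.0856333501275, 0.0, 322.7746971858477], [0.0, 617.0856333501275, 233.02031105536997], [0.0, 0.0, 1.0]] [ 1.129 -0.053  1.028]
scene blue_column 0.8 [186. 246.] 1097 [ 0.532 -0.311  0.031] [0.114 0.1   0.044] [96. 85. 81.]
scene blue_column 0.77 [167. 343.] 2332 [ 0.731 -0.309  0.041] [0.096 0.158 0.051] [ 39.  45. 143.]
scene blue_column 0.67 [304. 264.] 1853 [ 0.578 -0.081  0.053] [0.181 0.061 0.054] [93. 75. 66.]
scene grey_column 0.96 [397. 263.] 2005 [0.581 0.089 0.053] [0.185 0.069 0.053] [86. 92. 92.]
scene fixture 0.71 [352. 293.] 22916 [0.623 0.001 0.013] [0.325 0.388 0.075] [64. 81. 90.]
scene fixture 0.68 [303. 265.] 1858 [ 0.58  -0.081  0.053] [0.154 0.063 0.048] [92. 75. 66.]
scene blue_foot 0.93 [305. 263.] 1838 [ 0.578 -0.081  0.053] [0.153 0.06  0.055] [93. 75. 65.]
scene blue_foot 0.91 [181. 247.] 1067 [ 0.532 -0.311  0.031] [0.112 0.093 0.044] [96. 84. 79.]
scene blue_foot 0.76 [301. 174.] 826 [ 0.356 -0.091  0.027] [0.105 0.101 0.041] [109. 120.  74.]
scene blue_foot 0.72 [170. 345.] 2283 [ 0.731 -0.311  0.041] [0.081 0.153 0.05 ] [ 38.  45. 144.]
top [[
[... 303 characters left out ...]
.04 ] [125. 132.  53.]
top blue_column 0.77 [463. 152.] 2128 [ 0.716 -0.315  0.04 ] [0.078 0.153 0.05 ] [ 35.  39. 143.]
top blue_column 0.7 [461. 257.] 1386 [ 0.518 -0.315  0.031] [0.116 0.095 0.042] [110.  86.  68.]
top grey_column 0.92 [228. 229.] 2215 [0.562 0.086 0.053] [0.154 0.076 0.051] [107. 111. 109.]
top blue_foot 0.97 [459. 260.] 1283 [ 0.517 -0.315  0.032] [0.108 0.09  0.027] [111.  84.  64.]
top blue_foot 0.94 [331. 362.] 1191 [ 0.347 -0.092  0.029] [0.085 0.097 0.036] [127. 134.  49.]
top blue_foot 0.66 [332. 234.] 2211 [ 0.56  -0.084  0.053] [0.152 0.062 0.052] [114.  86.  64.]
top blue_foot 0.57 [460. 149.] 2171 [ 0.716 -0.314  0.04 ] [0.096 0.167 0.05 ] [ 36.  40. 143.]
0.5
```

View pics/a.png

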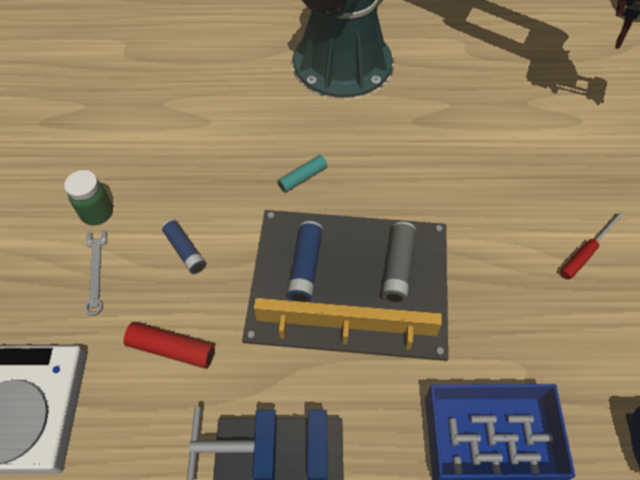

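View pics/b.png

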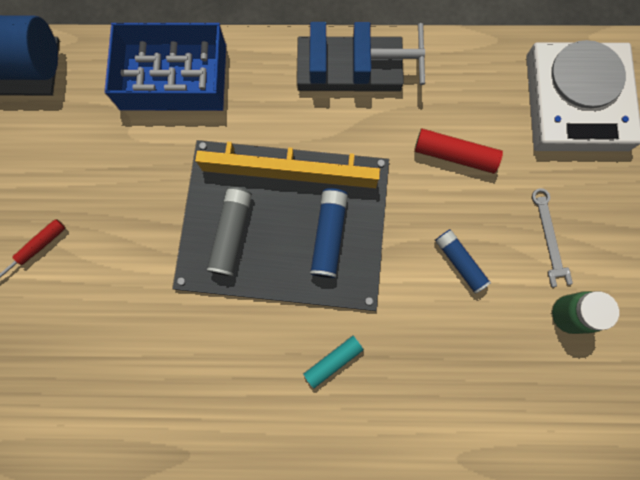

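Candidates in the top picture are blue on the plate (328,232), small blue (461,257), turquoise (333,362) and red (463,152). The blue one on the plate is the larger blue tube and its banded end faces the stop, so it is the one meant. Next: the confirming crop, the measurements and a reach check.

```bash
cat > geo.py <<'E'
import numpy as np,cv2
from scipy.optimize import least_squares
from bench import *
def cloud(d,m):
    z=d["range_z"]; v,u=np.nonzero(m&(z>0))
    P=(np.linalg.inv(d["intrinsics"])@np.c_[u,v,np.ones(len(u))].T*z[v,u]).T
    return (P-d["t"])@d["R"]
def face(d):
    h=cv2.cvtColor(d["image"],cv2.COLOR_BGR2HSV)
    m=cv2.inRange(h,(15,120,60),(30,255,255))>0
    W=cloud(d,m); W=W[(abs(W[:,0]-.65)<.1)&(abs(W[:,1])<.22)&(W[:,2]<.08)]
    return W
def cyl(W):
    # level axis: y=y0+tan(a)(x-.56), height zc, radius 22 mm
    W=W[W[:,2]>.03]
    f=lambda p:np.hypot((W[:,1]-p[0]-np.tan(p[1])*(W[:,0]-.56))*np.cos(p[1]),W[:,2]-p[2])-.022
    r=least_squares(f,[np.median(W[:,1]),0,.034],loss="soft_l1",f_scale=.001)
    a=r.x[1]; s=W[:,0]*np.cos(a)+(W[:,1]-r.x[0]+.56*np.tan(a))*np.sin(a)
    return r.x,np.percentile(s,[.5,99.5]),np.median(abs(r.fun))
E
python3 - <<'E'
from geo import *
for c,xy in(("top",(328,232)),("scene",(304,264))):
    d=dict(np.load(f"/tmp/{c}.npz")); 
    W=face(d); print(c,"yellow z top",np.percentile(W[:,2],[1,50,99]).round(4))
    if c=="top":
        F=W[(W[:,2]>.022)&(W[:,2]<.056)]
    else: F=W[W[:,2]>.058]
    # front edge line x=a+b*y : lower envelope per y-bin
    b=np.arange(-.14,.14,.02); L=[]
    for y in b:
        k=F[abs(F[:,1]-y)<.01]
        if len(k)>3: L.append((y,np.median(k[:,0]) if c=="top" else np.percentile(k[:,0],3)))
    L=np.array(L); p=np.polyfit(L[:,0],L[:,1],1); print("face x=a+by",p[::-1].round(4),"resid",np.abs(np.polyval(p,L[:,0])-L[:,1]).max().round(4), "y ends",W[:,1].min().round(3),W[:,1].max().round(3))
    capture(c)
    for q in("blue_column","grey_column"):
        s=[s for s in silhouettes(c,q) if q!="blue_column" or np.hypot(*(np.array(s["xy"])-xy))<12][0]
        print(q,[np.round(x,4) for x in cyl(cloud(d,s["region"]))])
    if c=="top": cv2.imwrite("pics/c.png",cv2.resize(d["image"][130:310,170:500],None,fx=2.4,fy=2.4,interpolation=2))
# reach check, nominal
from scipy.spatial.transform import Rotation as R
print(R.from_quat(current_orientation()).as_matrix().round(3).tolist())
E
```

```text
top yellow z top [0.0115 0.0617 0.0671]
face x=a+by [0.6718 0.1208] resid 0.024 y ends -0.176 0.159
blue_column [array([-0.0831, -0.1391,  0.0339]), array([0.4943, 0.6436]), np.float64(0.0008)]
grey_column [array([ 0.0909, -0.1912,  0.0339]), array([0.5012, 0.6504]), np.float64(0.0008)]
scene yellow z top [0.0121 0.058  0.0685]
face x=a+by [0.6727 0.0977] resid 0.0005 y ends -0.173 0.164
blue_column [array([-0.0805, -0.1385,  0.0347]), array([0.498 , 0.6482]), np.float64(0.001)]
grey_column [array([ 0.0938, -0.193 ,  0.035 ]), array([0.5062, 0.6558]), np.float64(0.001)]
[[-0.932, 0.363, -0.0], [0.363, 0.932, -0.0], [0.0, -0.0, -1.0]]
```

View pics/c.png

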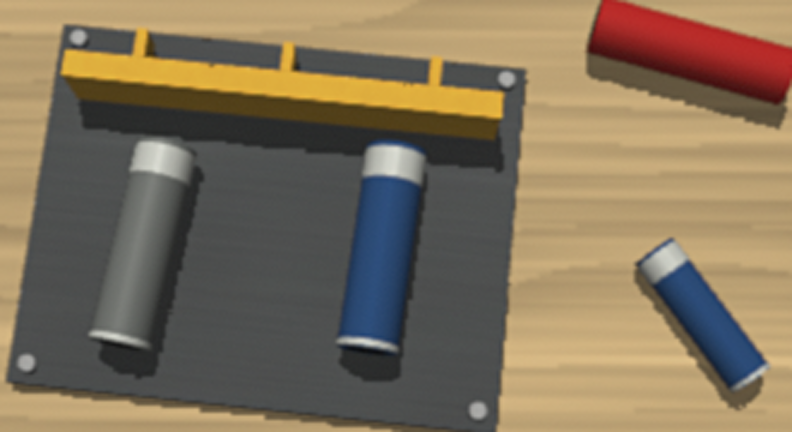

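The crop confirms it: the full-size blue column has its band towards the stop, foot near (393,150) and top near (368,345). The axis sits at z 34 mm, the length is 150 mm and the foot gap is about 24 mm. All of these fit the description. Now a check of arm reach for the tip-up path.

```bash
cat > plan.py <<'E'
from geo import *
from scipy.spatial.transform import Rotation as R
PSI=-.0974; FA,FB=.6724,.0977
ez=np.array([0,0,1.]); rad=np.deg2rad
def axes(yaw): return np.array([np.cos(yaw),np.sin(yaw),0]),np.array([-np.sin(yaw),np.cos(yaw),0])
def quat(tau,yaw,sg):
    ex,ey=axes(yaw); z=ex*np.sin(tau)-ez*np.cos(tau); y=sg*ey
    return R.from_matrix(np.c_[np.cross(y,z),y,z]).as_quat()
def tcp(g,tau,yaw,back):  # grasp on column axis at g; pads shifted `back` up the tool
    ex,_=axes(yaw); return g+(ex*np.sin(tau)-ez*np.cos(tau))*(.019-back)
def grasp_pt(th,sg,y0,clear=0.): # point sg from foot, column at th, foot in the corner
    ex,ey=axes(PSI); x=-.022*np.sin(th)-sg*np.cos(th)-clear; z=.012+.022*np.cos(th)+sg*np.sin(th)
    o=np.array([FA+FB*y0,y0,0]); return o+ex*x+ez*z
E
python3 - <<'E'
from plan import *
for sg in(1,-1):
  for t0 in(35,45,55):
    out=[]
    for th in range(0,91,15):
        tau=rad(t0-th); q=inverse_kinematics(tcp(grasp_pt(rad(th),.105,-.09),tau,PSI,.004),quat(tau,PSI,sg))
        out.append(None if q is None else np.round(q,2).tolist())
    print(sg,t0,*out,sep="\n ")
E
```

```text
1
 35
 [-0.36, 0.57, 2.28, 2.66, 0.33, 1.81]
 [-0.31, 0.44, 2.06, 0.24, 0.31, -2.0]
 [-0.27, 0.46, 1.81, 0.02, 0.78, -1.76]
 [-0.24, 0.56, 1.55, -0.03, 1.2, -1.7]
 [-0.22, 0.72, 1.28, -0.05, 1.58, -1.68]
 [-0.21, 0.9, 1.0, -0.08, 1.94, -1.68]
 [-0.2, 1.11, 0.69, -0.11, 2.29, -1.7]
1
 45
 None
 None
 [-0.3, 0.41, 1.95, 0.1, 0.52, -1.85]
 [-0.26, 0.48, 1.7, -0.0, 0.96, -1.73]
 [-0.23, 0.62, 1.42, -0.04, 1.36, -1.69]
 [-0.21, 0.79, 1.14, -0.06, 1.73, -1.68]
 [-0.2, 1.0, 0.83, -0.08, 2.09, -1.69]
1
 55
 None
 [-0.39, 0.55, 2.34, 2.71, 0.45, 1.74]
 [-0.33, 0.4, 2.1, 0.42, 0.24, -2.19]
 [-0.28, 0.42, 1.84, 0.05, 0.71, -1.79]
 [-0.25, 0.53, 1.57, -0.01, 1.13, -1.71]
 [-0.22, 0.69, 1.29, -0.04, 1.51, -1.69]
 [-0.21, 0.89, 0.98, -0.07, 1.88, -1.68]
-1
 35
 [-0.36, 0.57, 2.28, 2.66, 0.33, -1.33]
 [-0.31, 0.44, 2.06, 0.24, 0.31, 1.14]
 [-0.27, 0.46, 1.81, 0.02, 0.78, 1.38]
 [-0.24, 0.56, 1.55, -0.03, 1.2, 1.44]
 [-0.22, 0.72, 1.28, -0.05, 1.58, 1.46]
 [-0.21, 0.9, 1.0, -0.08, 1.94, 1.46]
 [-0.2, 1.11, 0.69, -0.11, 2.29, 1.44]
-1
 45
 None
 None
 [-0.3, 0.41, 1.95, 0.1, 0.52, 1.29]
 [-0.26, 0.48, 1.7, -0.0, 0.96, 1.41]
 [-0.23, 0.62, 1.42, -0.04, 1.36, 1.45]
 [-0.21, 0.79, 1.14, -0.06, 1.73, 1.46]
 [-0.2, 1.0, 0.83, -0.08, 2.09, 1.46]
-1
 55
 None
 [-0.39, 0.55, 2.34, 2.71, 0.45, -1.4]
 [-0.33, 0.4, 2.1, 0.42, 0.24, 0.95]
 [-0.28, 0.42, 1.84, 0.05, 0.71, 1.35]
 [-0.25, 0.53, 1.57, -0.01, 1.13, 1.43]
 [-0.22, 0.69, 1.29, -0.04, 1.51, 1.45]
 [-0.21, 0.89, 0.98, -0.07, 1.88, 1.46]
```

Run:
```python
from plan import *
for sgr in (.09,.105):
  for t0 in(20,25,30):
    out=[]
    for th,c in((0,.03),(0,0),(10,0),(20,0),(45,0),(70,0),(90,0)):
        tau=rad(t0-th); q=inverse_kinematics(tcp(grasp_pt(rad(th),sgr,-.09,c),tau,PSI,.004),quat(tau,PSI,-1))
        out.append(None if q is None else np.round(q,2).tolist())
    print(sgr,t0,*out,sep="\n ")
```

```text
0.09
 20
 [-0.32, 0.49, 2.1, 0.34, 0.22, 1.03]
 [-0.3, 0.51, 2.03, 0.27, 0.26, 1.11]
 [-0.28, 0.5, 1.89, 0.06, 0.58, 1.34]
 [-0.26, 0.53, 1.73, -0.0, 0.88, 1.41]
 [-0.22, 0.73, 1.32, -0.05, 1.53, 1.46]
 [-0.2, 1.02, 0.88, -0.09, 2.11, 1.46]
 [-0.19, 1.3, 0.48, -0.17, 2.57, 1.4]
0.09
 25
 None
 None
 [-0.29, 0.48, 1.96, 0.12, 0.44, 1.28]
 [-0.27, 0.5, 1.8, 0.02, 0.75, 1.38]
 [-0.23, 0.68, 1.39, -0.05, 1.42, 1.45]
 [-0.2, 0.97, 0.94, -0.08, 2.01, 1.46]
 [-0.19, 1.25, 0.55, -0.14, 2.48, 1.42]
0.09
 30
 None
 None
 [-0.31, 0.48, 2.03, 0.24, 0.3, 1.14]
 [-0.28, 0.48, 1.88, 0.05, 0.62, 1.35]
 [-0.23, 0.63, 1.46, -0.04, 1.31, 1.45]
 [-0.21, 0.91, 1.01, -0.08, 1.91, 1.46]
 [-0.19, 1.19, 0.62, -0.12, 2.38, 1.43]
0.105
 20
 [-0.33, 0.48, 2.13, 0.39, 0.21, 0.97]
 [-0.31, 0.5, 2.07, 0.31, 0.24, 1.07]
 [-0.29, 0.48, 1.92, 0.06, 0.57, 1.33]
 [-0.26, 0.51, 1.76, -0.0, 0.87, 1.4]
 [-0.23, 0.71, 1.34, -0.05, 1.53, 1.46]
 [-0.2, 1.0, 0.89, -0.09, 2.12, 1.45]
 [-0.19, 1.29, 0.48, -0.17, 2.59, 1.39]
0.105
 25
 None
 None
 [-0.3, 0.47, 1.99, 0.12, 0.43, 1.26]
 [-0.27, 0.48, 1.83, 0.02, 0.75, 1.38]
 [-0.23, 0.66, 1.41, -0.05, 1.42, 1.45]
 [-0.21, 0.95, 0.96, -0.08, 2.02, 1.46]
 [-0.19, 1.23, 0.55, -0.14, 2.49, 1.42]
0.105
 30
 [-0.37, 0.52, 2.28, 2.45, 0.21, -1.12]
 None
 [-0.31, 0.46, 2.06, 0.26, 0.29, 1.12]
 [-0.29, 0.45, 1.9, 0.06, 0.61, 1.34]
 [-0.24, 0.61, 1.48, -0.04, 1.31, 1.45]
 [-0.21, 0.89, 1.02, -0.08, 1.92, 1.46]
 [-0.19, 1.17, 0.62, -0.12, 2.39, 1.43]
```

Run:
```python
from plan import *
a=-.1388; ex,_=axes(a); foot=np.array([.6396,-.0929,.034]); g=foot-.105*ex
t=rad(14); q=quat(t,a,-1); p=tcp(g,t,a,.004); back=-(ex*np.sin(t)-ez*np.cos(t))
move_ptp(p+back*.12,q)
print(current_joint_pos(),current_clock())
hit=servo_line(p,q,rate=.1,contact_N=8)
print(hit,current_position(),p,current_force())
if not hit:
    for w in(.050,.0455,.0442,.0436):
        move_gripper(w); print(w,current_finger_gap(),current_grip_force(),current_clock())
        if current_grip_force()>3: break
```

```text
[-0.30933518  0.23823451  1.99208337  0.06662283  0.67127112  1.35181531] 3.2833
False [ 0.53945654 -0.07895201  0.01995393] [ 0.53920374 -0.07887482  0.01944556] [0.70208729 0.32629159 0.42508701]
0.05 0.04993216914208714 0.0 5.3833
0.0455 0.045510128999816914 0.0 5.7
0.0442 0.04470412931614179 0.16129869036376476 5.9333
0.0436 0.04348359859646678 7.936898767948151 6.15
```

The light grip (8 N at 43.5 mm) lets the tube swivel, as the description says. Next I slide it to the stop.

Run:
```python
from plan import *
t=rad(14); q=quat(t,PSI,-1)
T=lambda c:tcp(grasp_pt(0,.105,-.0908,c),t,PSI,.004)
print(servo_line(T(.006),q,rate=.03),current_force(),current_grip_force(),current_clock())
for c in(.004,.002,0,-.002,-.004,-.006):
    h=servo_line(T(c),q,rate=.015,contact_N=5); f=current_force()
    print(c,h,f.round(1),round(current_grip_force(),1)); 
    if h or f[0]<-7: break
d=capture("top"); cv2.imwrite("pics/d.png",cv2.resize(d["image"][130:310,170:500],None,fx=2.4,fy=2.4,interpolation=2))
for s in silhouettes("top","blue_column"):
    if abs(s["xy"][0]-330)<15 and abs(s["xy"][1]-225)<25: print(s["xy"],[np.round(x,4) for x in cyl(cloud(d,s["region"]))])
print(current_position(),T(0),current_clock())
```

```text
False [ 1.00318009 -0.11505489 -3.00238167] 8.100763857364655 6.8833
0.004 False [-0.3  0.6 -3.6] 8.1
0.002 False [ 0.3  0.1 -3.6] 8.1
0 False [-2.2 -0.5 -2.5] 8.1
-0.002 True [ 0.1 -1.   4.5] 8.1
[ 0.56242005 -0.08078285  0.01891799] [ 0.56263813 -0.08094205  0.01944556] 8.0417
```

View pics/d.png

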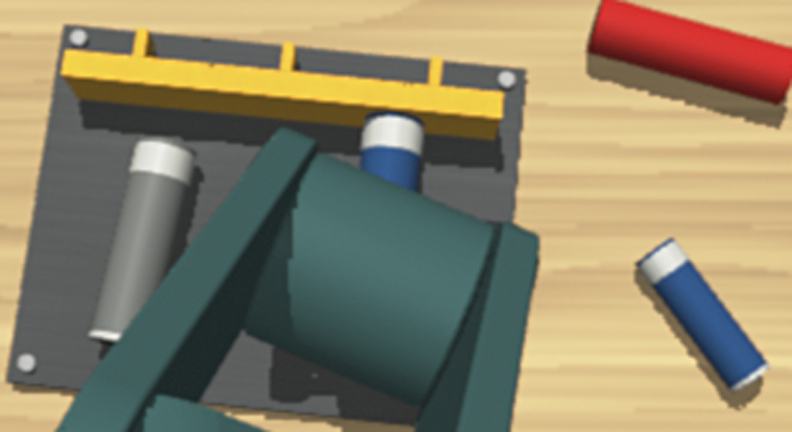

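The picture shows the band at (392,120) up to the stop's face, but the forces don't yet settle whether it is touching. I'll press a little further and compare the foot with the face in the same cloud.

Run:
```python
from plan import *
t=rad(14); q=quat(t,PSI,-1); ex,ey=axes(PSI)
T=lambda c:tcp(grasp_pt(0,.105,-.0908,c),t,PSI,.004)
def gap():
    for cam in("top","scene"):
        d=capture(cam); W=cloud(d,np.ones((480,640),bool)); X=W-[FA+FB*-.0908,-.0908,0]; x=X@ex; y=X@ey; z=W[:,2]
        if cam=="top":
            m=(abs(abs(y)-.042)<.014)&(z>.028)&(z<.05)&(abs(x)<.03); print("face x",np.median(x[m]).round(4),m.sum())
        m=(abs(y)<.012)&(z>.048)&(z<.0585)&(x>-.05)&(x<-.0005); print(cam,"tube reaches",np.sort(x[m])[-4:].round(4), m.sum())
gap()
for c in(-.001,-.002,-.003,-.004,-.005,-.006):
    h=servo_line(T(c),q,rate=.01,contact_N=10); sleep(.1); f=current_force()
    print(c,h,f.round(1),round(float((current_position()-T(0))@ex),4)); 
    if h or f[0]<-6: break
gap(); print(current_clock())
```

```text
face x -0.0025 134
top tube reaches [-0.0024 -0.0024 -0.0024 -0.0023] 361
scene tube reaches [-0.0049 -0.0048 -0.0048 -0.0047] 295
-0.001 False [-5.1 -1.6  0.2] -0.0001
-0.002 False [-8.3 -1.9  2.9] 0.0001
face x -0.0025 132
top tube reaches [-0.0023 -0.0022 -0.0015 -0.0013] 362
scene tube reaches [-0.0053 -0.005  -0.0049 -0.0048] 271
9.2417
```

Butted: 8 N of push and no further motion. Now I tip it up, with the tube swivelling early and the tool turning with it later.

```bash
cat > tip.py <<'E'
from plan import *
ex,ey=axes(PSI)
def tau(th): return rad(14-4*min(th,25)/25-max(th-25,0))
def tip(ths,rate=.04):
    for th in ths:
        t=tau(th); p=tcp(grasp_pt(rad(th),.105,-.0908,-.001),t,PSI,.004)-[0,0,.0007]
        servo_line(p,quat(t,PSI,-1),rate=rate); f=current_force()
        print(th,f.round(1),"fx,fz",round(float(f@ex),1),round(current_grip_force(),1),((current_position()-p)*1e3).round(1))
        if np.linalg.norm(f)>25: print("STOP"); break
E
python3 - <<'E'
from tip import *
tip(range(6,49,6))
d=capture("scene"); cv2.imwrite("pics/e.png",cv2.resize(d["image"][150:340,220:470],None,fx=3,fy=3,interpolation=2)); print(current_clock())
E
```

```text
6 [-2.  -0.2 -3.5] fx,fz -2.0 8.1 [-0.   0.1 -0.1]
12 [ 0.3  1.4 -4. ] fx,fz 0.1 8.1 [ 0.4 -0.1  0.1]
18 [-0.8  0.4 -3.5] fx,fz -0.8 8.3 [ 0.5 -0.1  0.1]
24 [-0.2 -0.5 -3.1] fx,fz -0.1 8.4 [ 0.5 -0.2  0.1]
30 [ 1.  -0.9 -2.5] fx,fz 1.0 8.4 [ 0.6 -0.1 -0.2]
36 [ 0.8  0.6 -2. ] fx,fz 0.8 8.4 [ 0.2  0.1 -0.6]
42 [ 0.6  0.4 -3. ] fx,fz 0.6 8.4 [-0.2  0.1 -0.8]
48 [-1.3  0.   0.7] fx,fz -1.2 8.5 [-1.   0.2 -0.4]
12.3333
```

View pics/e.png

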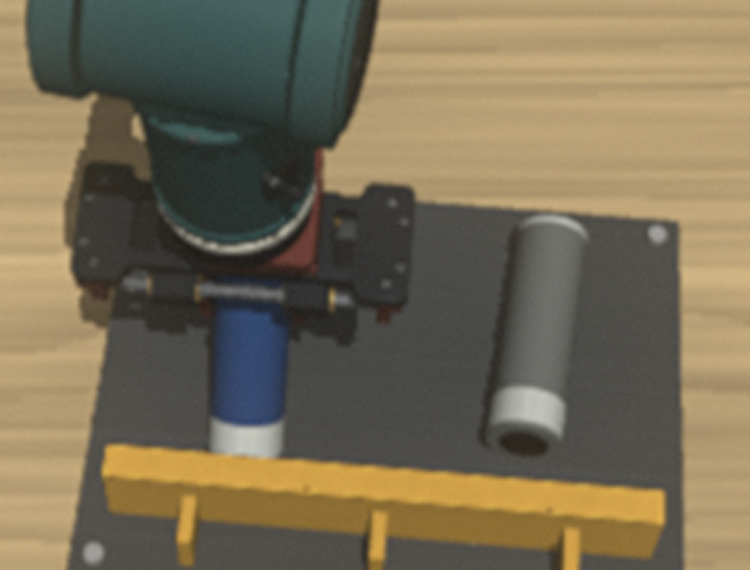

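The band is at the stop (248,445), the tube is rising between the fingers, and the grey column hasn't moved. Continuing.

Run:
```python
from tip import *
tip(list(range(54,91,6)))
d=capture("scene"); cv2.imwrite("pics/f.png",cv2.resize(d["image"][150:340,220:470],None,fx=3,fy=3,interpolation=2)); print(current_joint_pos().round(2),current_clock())
```

```text
54 [-0.4  0.1 -2.4] fx,fz -0.4 8.5 [-0.2  0.  -0.6]
60 [ 0.4  1.  -3.8] fx,fz 0.2 8.5 [-0.3  0.  -0.8]
66 [-1.3  0.4 -4.9] fx,fz -1.3 8.5 [-0.4  0.1 -0.7]
72 [ 0.2  0.7 -3.4] fx,fz 0.1 8.5 [-0.4  0.1 -0.5]
78 [ 0.2 -1.  -3.3] fx,fz 0.3 8.5 [-0.3  0.  -0.4]
84 [-0.2 -0.6 -3.7] fx,fz -0.1 8.5 [-0.2  0.  -0.2]
90 [-1.   0.7 -3. ] fx,fz -1.1 8.5 [-0.1 -0.  -0.2]
[-0.2   1.12  0.68 -0.11  2.29  1.44] 14.9667
```

View pics/f.png

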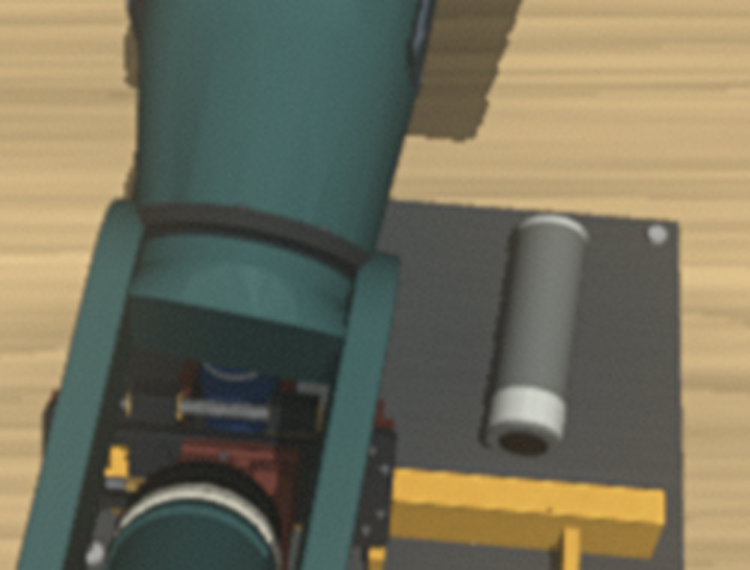

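The arm hides most of the tube here, with only its top ring visible at (232,372). I'll check from the top camera before letting go.

Run:
```python
from plan import *
ex,ey=axes(PSI); d=capture("top"); cv2.imwrite("pics/g.png",cv2.resize(d["image"][130:310,200:500],None,fx=2.6,fy=2.6,interpolation=2))
W=cloud(d,np.ones((480,640),bool)); X=W-[FA+FB*-.0908,-.0908,0]; x=X@ex;y=X@ey;z=W[:,2]
for lo,hi in((.016,.04),(.04,.065),(.065,.09),(.09,.12),(.12,.15),(.15,.175)):
    m=(abs(y)<.012)&(z>lo)&(z<hi)&(abs(x+.04)<.045)
    print(lo,m.sum(), np.percentile(x[m],[2,25,50,75,98]).round(4) if m.sum() else "", np.percentile(z[m],[50,98]).round(3) if m.sum() else "")
```

```text
0.016 54 [-0.0506 -0.0477 -0.0471 -0.0459 -0.0434] [0.028 0.039]
0.04 63 [-0.0478 -0.0468 -0.0461 -0.045  -0.0428] [0.052 0.064]
0.065 68 [-0.047  -0.046  -0.0454 -0.0443 -0.0416] [0.078 0.09 ]
0.09 49 [-0.0463 -0.0455 -0.045  -0.0441 -0.0409] [0.098 0.109]
0.12 0  
0.15 0
```

View pics/g.png

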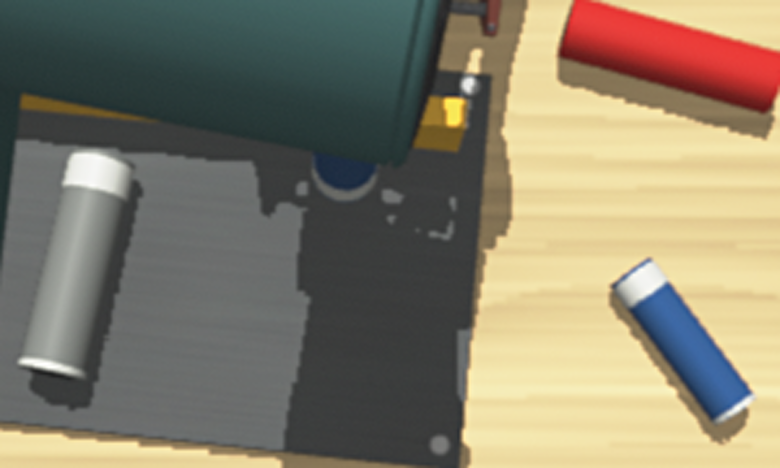

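The tube is upright: its front face is at x≈-46 mm over the visible height and the foot is flush. Opening gently and backing out along the fingers.

```bash
cat > chk.py <<'E'
from plan import *
ex,ey=axes(PSI)
def chk():
    d=capture("top"); W=cloud(d,np.ones((480,640),bool)); X=W-[FA+FB*-.0908,-.0908,0]; x=X@ex;y=X@ey;z=W[:,2]
    for lo,hi in((.016,.04),(.04,.065),(.065,.1),(.1,.158)):
        m=(abs(y)<.008)&(z>lo)&(z<hi)&(abs(x+.04)<.015)
        print(lo,m.sum(), np.median(x[m]).round(4) if m.sum() else "",end="; ")
    m=(z>.158)&(z<.172)&(abs(x+.02)<.05)&(abs(y)<.05)
    print("top",m.sum(),[np.round([v[m].mean(),v[m].min(),v[m].max()],4) for v in(x,y,z)] if m.sum() else "",current_clock())
    return d
E
python3 - <<'E'
from chk import *
for w in(.0442,.0455,.049,.06,.085):
    move_gripper(w); print(w,current_force().round(1),current_grip_force())
chk()
t=rad(-55); b=-(ex*np.sin(t)-ez*np.cos(t)); p=current_position()
for k in(.12,.1,.085):
    try: print(k,servo_line(p+b*k,rate=.08,contact_N=8)); break
    except PlanningError as e: print(k,e)
print(current_position(),p); chk()
E
```

```text
0.0442 [ 0.6 -0.4 -0. ] 0.0
0.0455 [ 0.1 -0.6 -0.3] 0.0
0.049 [-0.1 -0.7  0.7] 0.0
0.06 [-0.1  0.  -0.8] 0.0
0.085 [-0.1  0.2  0. ] 0.0
0.016 35 -0.0476; 0.04 38 -0.0474; 0.065 57 -0.0472; 0.1 29 -0.0474; top 0  16.825
0.12 the arm cannot follow that straight line within its joint ranges
0.1 the arm cannot follow that straight line within its joint ranges
0.085 False
[ 0.69951627 -0.09430413  0.15622334] [ 0.63041585 -0.08757009  0.10769398]
0.016 36 -0.0477; 0.04 39 -0.0472; 0.065 57 -0.0473; 0.1 105 -0.0475; top 1 [array([0.0289, 0.0289, 0.0289]), array([-0.0483, -0.0483, -0.0483]), array([0.167, 0.167, 0.167])] 18.0917
```

Run:
```python
from chk import *
p=current_position()
for dz in(.15,.1,.07):
    try: servo_line(p+[0,0,dz],rate=.15); print(dz); break
    except PlanningError as e: print(dz,e)
q=current_joint_pos(); 
goto_joints([.6,*q[1:]]); goto_joints([1.084,.359,1.51,0,1.272,-.115])
d=chk()
W=cloud(d,np.ones((480,640),bool)); X=W-[FA+FB*-.0908,-.0908,0]; x=X@ex;y=X@ey;z=W[:,2]
m=(abs(abs(y)-.045)<.015)&(z>.028)&(z<.05)&(abs(x)<.03); print("face x",np.median(x[m]).round(4))
s=capture("scene"); im=np.vstack([cv2.resize(d["image"][130:310,170:470],(500,300)),cv2.resize(s["image"][150:340,200:470],(500,300))])
cv2.imwrite("pics/h.png",im)
g=silhouettes("top","grey_column")
capture("top"); print([np.round(v,4) for v in cyl(cloud(d,silhouettes("top","grey_column")[0]["region"]))],current_clock())
```

```text
0.15 the arm cannot follow that straight line within its joint ranges
0.1 the arm cannot follow that straight line within its joint ranges
0.07 the arm cannot follow that straight line within its joint ranges
0.016 35 -0.0475; 0.04 38 -0.0472; 0.065 58 -0.0475; 0.1 107 -0.0474; top 644 [array([-0.0269, -0.0495, -0.0046]), array([-0.0015, -0.0234,  0.0202]), array([0.1623, 0.1589, 0.1678])] 21.5583
face x -0.0025
[array([ 0.0911, -0.1916,  0.0339]), array([0.5013, 0.6507]), np.float64(0.0008)] 21.7583
```

View pics/h.png

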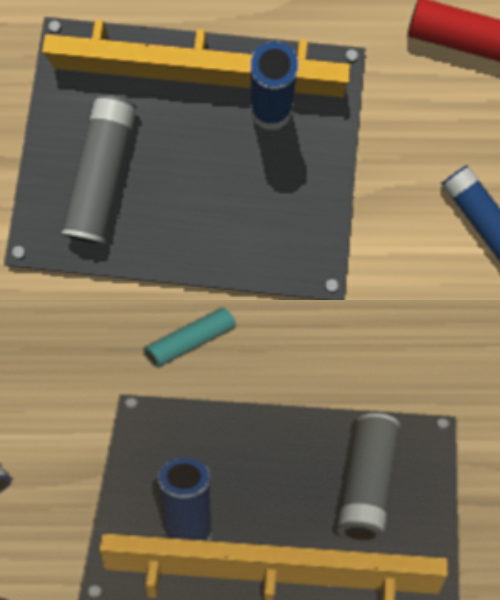

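The blue column stands upright about 1–2 mm from the stop face, at (272,85) in the upper view and (185,500) in the lower. The grey column's fit hasn't changed, and the arm is clear. Handing in.

```bash
python3 -c "
from bench import *
sleep(.3); print(close_job(),current_clock())"
```

```text
the job is handed in; nothing more can be done
the job is handed in; nothing more can be done
```

The blue column stands upright on its foot about 1–2 mm from the yellow stop and released, the grey column is where it was, and the job was handed in at about 22 s.

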